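# Return the missing block to a closed-up row

### The arm

A 6-joint arm with a two-finger parallel gripper is mounted at the origin on a cart in front of the work surface, level with it; the furniture and walls round the work are solid. World frame = base frame: x ahead of the robot, y to its left, z up, the work surface at z = 0. Lengths are in m, angles in rad, forces in N, time in s.
With the tool pointing down it reaches from about 0.4 to 0.825 m from the base axis. Payload 7 kg.
Tool frame: the origin (TCP) lies midway between the tips of the shut fingers; the grasp point (between the pads) lies arm.hold_point_z behind it (arm.hold_point_z is the distance from the TCP to the grasp point, in m); z points along the fingers, y is the line along which they close (so a half turn about z gives the same grasp; the last joint's range is limited). The gripper opens to 88 mm and grips with 3 to 60 N. Pads are 19 mm wide; open, the fingers measure 130 mm over their backs; the gripper's body (78 mm by 193 mm) begins 47 mm behind the grasp point.
Start: joints at [-1.028, 0.359, 0.012, 0, -1.224, -0.288], TCP at [0.17, -0.653, 0.227] pointing down, gripper open.
Joint ranges: [-3.07, 3.07], [-1.43, 2.12], [-1.02, 1.25], [-3.03, 1.67], [-3.05, -0], [-3.03, 3.03]. Speed limits (rad/s): [2.39, 2.39, 3.01, 3.14, 3.14, 3.14].

### API

Orientations are given as [roll, pitch, yaw] about the fixed x, y, z axes, in that order (R = Rz(yaw) Ry(pitch) Rx(roll)).
In Python, from station import arm gives the robot as it stands.
- The arm moves only by the shell command python3 -m crank 'ROWS' [OPENING] [FORCE]. ROWS is JSON, a list that holds one entry, the list of rows, each a list of 4 numbers: the shift along the tool's x, y, z in units of 25 mm (1.0 is 25 mm), then the turn about the tool's z in units of 5 degrees (1.0 is 5 degrees). A call has 1 to 12 rows; each row is the pose to reach, as a shift and turn from the pose commanded when the call began, along the tool's axes at that moment; what a row does not reach only later rows make up. A row lasts 1/8 s, in which the tool goes at most 62.5 mm and 10.7 degrees, less where a joint would pass 70% of its speed; a pose out of reach is approached as far as the arm can. A call with a gripper value outside its range is refused whole. OPENING is the closure, from 0 (fully open) to 1 (shut), set as the call begins (- or left out, the last holds). The fingers move at their own pace and stop on an object; FORCE is the grip in N (left out, the last holds). Time passes only in rows, so rows that repeat a pose let the fingers close. It gives the time, the measured TCP pose, the force, the opening and the grip force at its end, in the units of the state.
- arm.get_state(): the state, without advancing time (a new reading comes with each control period).
- arm.grab_frame(name): name is "scene" or "top" or "wrist"; returns (picture, depth): 400x640x3 uint8, red, green, blue; 400x640 float32, m along the optical axis (not along the pixel's ray), 0 where there is no reading.
- arm.get_calibration(name): a dict with "mtx" (3x3 intrinsics, pixels), "R" (3x3) and "t" (3): a world point X has camera coordinates R X + t; the wrist camera has in their place "mount" (4x4, takes a point from camera to tool coordinates, whose origin is the TCP and whose axes are the flange's). Camera axes: x right, y down, z forward; pixel columns grow to the right and rows downward; lengths in m; the calibration is good to about 2 mm. The wrist camera is an equidistant fisheye: a pixel r from the principal point sees the ray r / f radians off the axis. A picture is of the moment at which its call begins: read the wrist's pose just before it. get_calibration takes no time and is no camera call.
- arm.job_done(): hands the job in; it is judged then, once.
Trained networks look in the newest picture that a camera, given by its name, has taken for a name from the list of things; names that differ only in an ending like _2 or _b are one class to them, and where a whole thing is asked for, a point or a joint stands for the part that bears it (a point fixed in the world has none). Each returns a list of dicts, best first, with "score" (0 to 1); they miss things now and then, are a little off and sometimes report something else, mostly with a low value. They report only what shows in the picture. A call takes as long as a camera call.
- arm.recognise(thing, camera): "extent" ([left, top, width, height] in pixels, round what is visible of it).
- arm.trace(thing, camera): "mask" (400x640 bool, what is visible of it) and "extent" ([left, top, width, height] in pixels, round what is visible of it).
The state is a dict: "t": time; "q": joint angles; "qd": joint speeds; "joint_efforts": joint torques, N m; "eef_pos": TCP position; "ee_rot": TCP orientation; "force": force on the tool from outside, world axes, zero at the start; "moment": the same for the moment, N m; "width": finger opening in m; "gripper_force": force on a finger pad.
Only numpy, scipy, OpenCV 4.12 (cv2) and the standard library are available. Lean on these libraries where they do the work, as an engineer would, in place of code of your own. Each camera call takes 0.05 s, during which the arm holds its last target. There are 200 camera calls.

### The job

The wooden setting blocks in the rack stand in order of height, but the one in the middle is still out and the row has closed up over its place. Gently push the row apart until two blocks rest against the sprung plate at either end, without squeezing them hard, then slide the loose block down into its place so that all five stand upright on the rack's floor in order of height, and let go. Do not knock blocks over or force the loose one down onto its neighbours, and leave the pencil and the roll of tape where they are.

Things in the scene. Friction and masses are not known exactly. Their poses are not given: they have to be found in the camera images.
- block_82_mid (a point): Plain light-wood setting block, 50 (its x) x 30 (its y, thickness) x 82 mm tall, upright. Point at its centre, half-way up, z up. The loose one, about 0.12 kg, standing on the table in front of the rack. At home in the rack its centre is 47 mm above the table, between the 74 and 90 mm blocks, its x and y axes parallel to theirs.
- block_74_mid (a point): Plain light-wood setting block, 50 (its x) x 30 (its y, thickness) x 74 mm tall, upright. Point at its centre, half-way up, z up. Second in the row, next to the lowest. The row runs along the blocks' y axis, low end at +y, on the floor (6 mm above the table) of a fixed plywood rack. Thin steel rails along the row's front and back, tops 26 mm above the table, leave 2.5 mm play each side.
- block_90_mid (a point): Plain light-wood setting block, 50 (its x) x 30 (its y, thickness) x 90 mm tall, upright. Point at its centre, half-way up, z up. Third in the row, 1 to 3 mm from the 74 mm one on its -y side. A block can be gripped on its front and back faces (across 50 mm) above the rails and dragged along the row, pushing the outer block before it.
- block_66: Plain block, 50 x 30 x 66 mm, the lowest, at the row's +y end, 0.3 to 2 mm from the 74 mm one. Origin at the centre of its underside, y along the row. Beyond it is free room, then an end plate of the rack (52 mm high, cheek behind it 66 mm). Each end plate gives 6 mm on springs (1.2 N per mm), springs back when let go, and is rigid after 6 mm.
- block_98: Plain block, 50 x 30 x 98 mm, the tallest, at the row's -y end, 0.3 to 2 mm from the 90 mm one. Origin at the centre of its underside. Free room, then the other end plate beyond it. The plates are 154 mm apart, 4 mm more than five blocks, but their places are not reported: the free room at either end is anything from 1 to 30 mm. Feel for them.
- pencil: Bystander: flat carpenter's pencil, 168 x 12 x 10 mm, lying on the table in front of the rack, its length roughly left to right. Origin at the centre of its underside, x along its length.
- tape_roll: Bystander: roll of masking tape lying flat, 96 mm across, 24 mm high, to the right of the loose block. Origin at the centre of its underside.

How it is judged:
By the outcome, as a careful person would: the job done as asked, in the order asked, and still so for the second after the job is handed in, with the robot touching nothing.
It also fails if it takes over 70 s, if anything falls off the work surface, if the arm or the gripper's body presses on something with over 40 N, if the wrist force passes 120 N, or if a joint passes its speed limit or range.

## Working session

There is one attempt and no reset: what is moved stays moved. The work goes in short steps, Python scripts to look and compute and a shell command to move; the robot and the scene stay as the last step left them, time stands still between calls to the robot, and variables do not carry over. Pictures are saved under pics/ and viewed, at most 10 in all, crops included, and the job is handed in when it is done.

```bash
mkdir -p pics; ls; cat > h.py <<'E'
import numpy as np, cv2
from station import arm
def pts(cam, depth, mask):
    c=arm.get_calibration(cam); K=np.array(c['mtx']); v,u=np.nonzero(mask&(depth>0)); d=depth[v,u]
    P=np.stack([(u-K[0,2])/K[0,0]*d,(v-K[1,2])/K[1,1]*d,d],1)
    return (P-np.array(c['t']))@np.array(c['R'])
E
python3 - <<'E'
from h import *
s=arm.get_state(); print(s['t'],s['eef_pos'],s['ee_rot'],s['width'],arm.hold_point_z)
ims=[]
for cam in ['scene','top']:
    im,d=arm.grab_frame(cam); np.save(cam+'.npy',d); cv2.imwrite(f'pics/{cam}0.png',im[:,:,::-1])
    print(cam,np.array(arm.get_calibration(cam)['mtx'])[0,0], -np.array(arm.get_calibration(cam)['R']).T@np.array(arm.get_calibration(cam)['t']))
    for n in ['block_82_mid','block_74_mid','block_90_mid','block_66','block_98','pencil','tape_roll']:
        r=arm.trace(n,cam)
        for k in r[:2]:
            P=pts(cam,d,k['mask']); 
            top=P[P[:,2]>P[:,2].max()-.006] if len(P) else P
            print(n,round(k['score'],2),k['extent'],len(P), np.round(np.percentile(P[:,2],[2,50,98]),3) if len(P) else '', np.round(np.median(P,0),3) if len(P) else '')
E
```

```text
pics
0.0 [ 0.16998989 -0.65273708  0.22564122] [ 3.13997133e+00 -1.12024874e-04 -2.88692982e+00] 0.0874685897895035 0.0188
scene 395.3324865908802 [-0.17600903  0.67340271  0.50457308]
block_82_mid 0.57 [340.6, 196.5, 19.6, 33.9] 592 [0.002 0.049 0.084] [ 0.432 -0.054  0.049]
block_74_mid 0.61 [245.5, 214.0, 23.8, 23.3] 336 [0.028 0.072 0.082] [0.514 0.177 0.072]
block_90_mid 0.76 [253.0, 200.4, 25.4, 40.7] 456 [0.014 0.079 0.098] [0.514 0.147 0.079]
block_66 0.81 [265.9, 193.8, 22.1, 40.6] 431 [0.013 0.08  0.106] [0.513 0.113 0.08 ]
block_66 0.7 [234.3, 215.2, 25.4, 33.6] 522 [0.012 0.054 0.074] [0.521 0.214 0.054]
block_98 0.81 [265.9, 193.8, 22.1, 40.6] 431 [0.013 0.08  0.106] [0.513 0.113 0.08 ]
block_98 0.7 [234.3, 215.2, 25.4, 33.6] 522 [0.012 0.054 0.074] [0.521 0.214 0.054]
pencil 0.75 [279.4, 246.9, 51.2, 36.8] 311 [0.    0.007 0.01 ] [0.384 0.16  0.007]
tape_roll 0.94 [389.6, 191.4, 21.2, 21.2] 408 [0.001 0.017 0.026] [ 0.416 -0.255  0.017]
top 441.26736671059524 [ 0.33596258 -0.00497617  1.18565892]
block_82_mid 0.52 [342.0, 205.9, 16.7, 15.0] 284 [0.011 0.082 0.086] [ 0.439 -0.07   0.082]
block_74_mid 0.58 [249.2, 167.6, 9.7, 24.6] 264 [0.026 0.08  0.085] [0.532 0.173 0.08 ]
block_90_mid 0.56 [260.9, 168.9, 12.7, 24.4] 279 [0.016 0.096 0.101] [0.531 0.14  0.096]
block_66 0.6 [234.1, 169.1, 16.1, 22.3] 266 [0.014 0.072 0.078] [0.532 0.204 0.072]
block_66 0.56 [340.6, 211.3, 19.6, 10.7] 249 [0.022 0.082 0.086] [ 0.441 -0.068  0.082]
block_98 0.6 [234.1, 169.1, 16.1, 22.3] 266 [0.014 0.072 0.078] [0.532 0.204 0.072]
block_98 0.56 [340.6, 211.3, 19.6, 10.7] 249 [0.022 0.082 0.086] [ 0.441 -0.068  0.082]
pencil 0.67 [259.2, 207.1, 7.2, 64.3] 286 [0.001 0.007 0.012] [0.387 0.156 0.007]
tape_roll 0.92 [404.2, 215.0, 40.3, 35.6] 513 [0.002 0.024 0.029] [ 0.408 -0.286  0.024]
```

```bash
python3 - <<'E'
from h import *
im=cv2.imread('pics/top0.png'); c=im[130:270,220:460]; a=cv2.resize(c,None,fx=3.3,fy=3.3,interpolation=cv2.INTER_CUBIC)
cv2.imwrite('pics/c1.png',a)
im=cv2.imread('pics/scene0.png'); cv2.imwrite('pics/c2.png',cv2.resize(im[150:310,200:430],None,fx=3.4,fy=3.4,interpolation=cv2.INTER_CUBIC))
# top faces from top depth, by height clusters
d=np.load('top.npy'); c=arm.get_calibration('top')
m=np.zeros(d.shape,bool); m[140:240,220:370]=True
P=pts('top',d,m); 
for n,z in [('66',.072),('74',.080),('90',.096),('98',.104),('82',.082)]:
    s=(abs(P[:,2]-z)<.004)&((P[:,1]<0)if n=='82' else (P[:,1]>0.05))
    q=P[s]; 
    if len(q)<20: print(n,len(q));continue
    (cx,cy),(w,h),a=cv2.minAreaRect(q[:,:2].astype(np.float32)*1000)
    print(n,len(q),q[:,2].mean().round(4),np.round([cx,cy,w,h,a],1),np.round(q.mean(0)*1000,1))
E
```

```text
66 262 0.072 [536.3 155.8 209.1  81.9  90. ] [535.8 192.3  72. ]
74 250 0.0801 [535.2 135.  161.2  49.3  89. ] [534.8 169.3  80.1]
90 233 0.0962 [539.8 102.   57.5 114.2  10.7] [534.7 138.1  96.2]
98 241 0.104 [534.2 124.7  60.6  48.5  89.1] [533.8 111.1 104. ]
82 305 0.0827 [ 5.151e+02 -6.190e+01  1.788e+02  1.194e+02  4.000e-01] [471.4 -67.7  82.7]
```

View pics/c1.png

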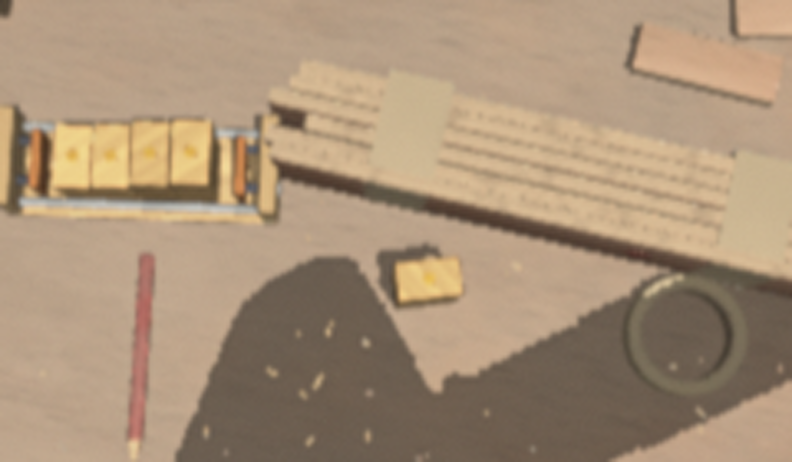

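View pics/c2.png

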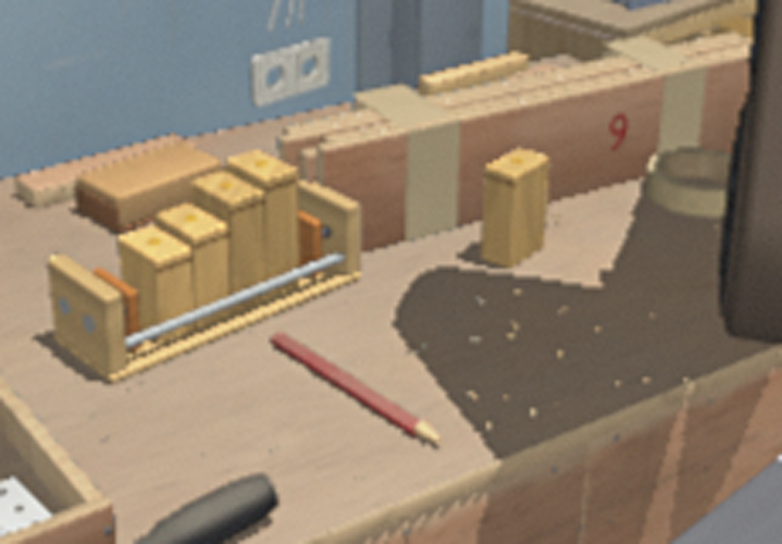

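```bash
cat >> h.py <<'E'
from scipy.spatial.transform import Rotation as Ro
def go(x,y,z,yaw):   # z = TCP height; prints units
    s=arm.get_state(); R=Ro.from_euler('xyz',s['ee_rot']).as_matrix()
    d=R.T@(np.array([x,y,z])-s['eef_pos'])/.025
    t=-np.degrees(yaw-s['ee_rot'][2]); t=(t+180)%360-180
    print('units',np.round(d,2),'turn',round(t/5,2))
def wpts(mask=None):
    s=arm.get_state(); im,d=arm.grab_frame('wrist'); c=arm.get_calibration('wrist'); K=np.array(c['mtx'])
    v,u=np.mgrid[0:400,0:640]; a=(u-K[0,2])/K[0,0]; b=(v-K[1,2])/K[1,1]; r=np.hypot(a,b)+1e-9
    k=np.tan(np.minimum(r,1.4))/r
    P=np.stack([a*k*d,b*k*d,d,np.ones_like(d)],-1)@np.array(c['mount']).T
    R=Ro.from_euler('xyz',s['ee_rot']).as_matrix()
    W=P[...,:3]@R.T+s['eef_pos']; W[(d<=0)|(r>1.3)]=np.nan
    return im,W
E
python3 - <<'E'
from h import *
print(np.array(arm.get_calibration('wrist')['mount']).round(3))
go(.44,-.06,.25,-np.pi/2)
d=np.load('top.npy'); 
m=np.zeros(d.shape,bool); m[198:228,335:362]=True
P=pts('top',d,m); q=P[(P[:,2]>.07)&(P[:,0]<.475)]; print(len(q),cv2.minAreaRect(q[:,:2].astype(np.float32)*1000))
E
```

```text
[[-0.001 -0.955 -0.297  0.08 ]
 [ 1.    -0.001  0.     0.   ]
 [-0.    -0.297  0.955 -0.158]
 [ 0.     0.     0.     1.   ]]
units [-16.43  20.24  -0.94] turn -15.08
242 ((442.449462890625, -72.01657104492188), (29.873706817626953, 50.84593200683594), 6.744688510894775)
```

```bash
python3 -m crank '[[[-17.4,18,-1,-2],[-16.5,20.2,-1,-8],[-16.5,20.2,-1,-12],[-16.5,20.2,-1,-15],[-16.5,20.2,-1,-15],[-16.5,20.2,-1,-15],[-16.5,20.2,-1,-15],[-16.5,20.2,-1,-15],[-16.5,20.2,-1,-15],[-16.5,20.2,-1,-15],[-16.5,20.2,-1,-15],[-16.5,20.2,-1,-15]]]'
python3 - <<'E'
from h import *
s=arm.get_state(); print(s['t'],s['eef_pos'],s['ee_rot'],s['q'])
im,W=wpts(); cv2.imwrite('pics/w1.png',im[:,:,::-1])
for n in ['block_82_mid','block_90_mid']:
    for k in arm.trace(n,'wrist')[:2]:
        q=W[k['mask']]; q=q[~np.isnan(q).any(1)]; z=np.percentile(q[:,2],95); t=q[abs(q[:,2]-z)<.003]
        print(n,k['score'],k['extent'],round(z,4),len(t),cv2.minAreaRect(t[:,:2].astype(np.float32)*1000))
go(.535,.15,.25,-np.pi/2)
E
```

```text
t: 2.3
eef_pos: [0.4427, -0.0588, 0.2517]
ee_rot: [-3.141, 0.0, -1.575]
force: [-0.1, -0.9, 0.6]
width: 0.0877
gripper_force: 0.0
2.3 [ 0.44273579 -0.05878728  0.25172536] [-3.14117388e+00  1.28686344e-04 -1.57466216e+00] [ 3.11877094e-01 -4.67960985e-02 -4.22196273e-01  8.29158457e-06
 -1.19495812e+00 -3.15745994e-01]
block_82_mid 0.55 [301.6, 140.0, 29.9, 55.2] 0.0829 1171 ((443.218994140625, -72.3050765991211), (30.0376033782959, 50.21061706542969), 7.677237033843994)
block_90_mid 0.6 [229.0, 305.4, 42.7, 38.4] 0.097 430 ((536.5233764648438, 136.8030242919922), (49.96249008178711, 30.732799530029297), 0.04854905232787132)
units [-8.46 -3.67  0.06] turn -0.08
```

View pics/w1.png

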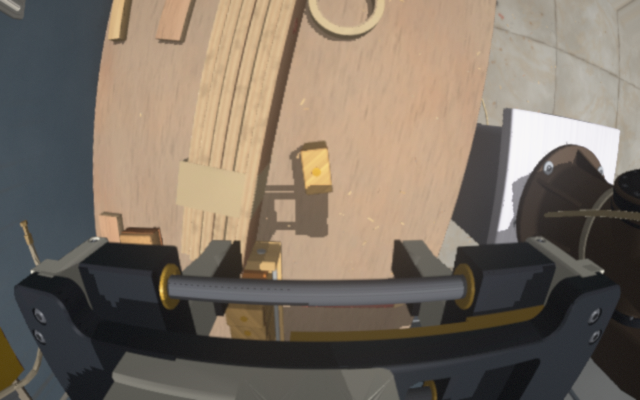

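```bash
python3 -m crank '[[[-11.6,-3.7,0,0],[-11.6,-3.7,0,0],[-11.6,-3.7,0,0],[-11.6,-3.7,0,0],[-11.6,-3.7,0,0],[-11.6,-3.7,0,0],[-11.6,-3.7,0,0],[-11.6,-3.7,0,0]]]'
cat >> h.py <<'E'
def row(pic,names=('block_66','block_74_mid','block_82_mid','block_90_mid','block_98'),view=True):
    im,W=wpts(); cv2.imwrite(pic,im[:,:,::-1])
    q=W.reshape(-1,3); q=q[~np.isnan(q).any(1)]
    q=q[(q[:,0]>.48)&(q[:,0]<.59)&(q[:,1]>.03)&(q[:,1]<.29)]
    for n,z in [('66',.072),('74',.080),('82',.088),('90',.096),('98',.104)]:
        t=q[abs(q[:,2]-z-.0005)<.0035]
        if len(t)<60: continue
        # main cluster along y
        med=np.median(t[:,:2],0); t=t[(abs(t[:,1]-med[1])<.019)&(abs(t[:,0]-med[0])<.031)]
        y=np.percentile(t[:,1],[1,99])*1000; (c,wh,a)=cv2.minAreaRect(t[:,:2].astype(np.float32)*1000)
        print(n,len(t),'z',round(np.median(t[:,2])*1000,1),'y',y.round(1),'c',np.round(c,1),np.round(wh,1),round(a,1))
    for lo,hi in [(.045,.056),(.062,.070)]:
        t=q[(q[:,2]>lo)&(q[:,2]<hi)&(abs(q[:,0]-.536)<.02)]
        h,e=np.histogram(t[:,1],np.arange(.03,.29,.004)); print(lo,[(round(b*1000),k) for k,b in zip(h,e) if k>4])
E
python3 - <<'E'
from h import *
s=arm.get_state(); print(s['t'],s['eef_pos'],s['ee_rot'])
row('pics/w2.png')
E
```

```text
t: 3.45
eef_pos: [0.5365, 0.2273, 0.2519]
ee_rot: [-3.141, 0.0, -1.579]
force: [0.1, 0.2, 0.9]
width: 0.0878
gripper_force: 0.0
3.45 [0.53645248 0.22727525 0.2519179 ] [-3.14137764e+00  1.71132981e-04 -1.57942471e+00]
66 1160 z 71.8 y [189.1 217.5] c [538.  203.2] [30.  49.7] 88.0
74 1275 z 79.7 y [158.1 187.3] c [537.6 173. ] [29.9 50.2] 87.7
82 437 z 89.7 y [30.5 53.6] c [558.2  41.9] [23.7 55.5] 89.2
90 1454 z 95.7 y [124.1 154.7] c [537.4 139.6] [33.4 51.3] 87.0
98 1522 z 103.7 y [ 94.2 124.4] c [535.9 109. ] [30.5 50.2] 87.5
0.045 [(30, np.int64(5)), (58, np.int64(53)), (70, np.int64(68)), (74, np.int64(139)), (78, np.int64(44)), (154, np.int64(18)), (230, np.int64(93)), (234, np.int64(107)), (238, np.int64(74)), (250, np.int64(98))]
0.062 [(42, np.int64(7)), (46, np.int64(81)), (50, np.int64(103)), (54, np.int64(141)), (58, np.int64(42)), (186, np.int64(13)), (250, np.int64(57)), (254, np.int64(127)), (258, np.int64(106)), (262, np.int64(103))]
```

View pics/w2.png

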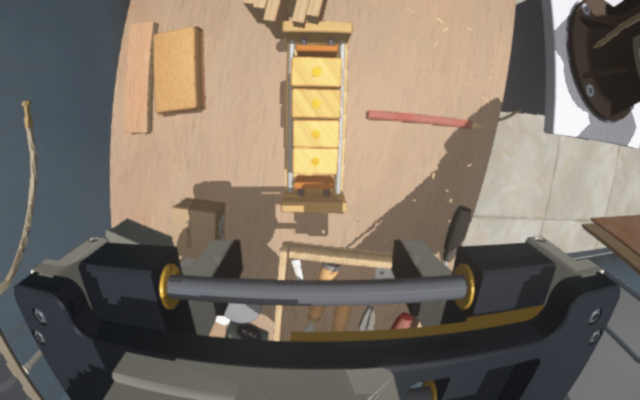

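```bash
python3 -m crank '[[[2.17,-0.06,2,0.26],[2.17,-0.06,4,0.26],[2.17,-0.06,5.3,0.26],[2.17,-0.06,5.3,0.26],[2.17,-0.06,5.8,0.26],[2.17,-0.06,6.5,0.26],[2.17,-0.06,7.2,0.26],[2.17,-0.06,7.9,0.26],[2.17,-0.06,8.4,0.26],[2.17,-0.06,8.43,0.26],[2.17,-0.06,8.43,0.26]]]'
python3 - <<'E'
from h import *
print(Ro.from_euler('xyz',arm.get_state()['ee_rot']).as_matrix().round(4)); go(.5376,.173,.0412,-1.602)
E
```

```text
t: 4.88
eef_pos: [0.5382, 0.1749, 0.0415]
ee_rot: [-3.141, 0.001, -1.6]
force: [-0.1, 0.9, 0.2]
width: 0.0875
gripper_force: 0.0
[[-2.950e-02 -9.996e-01  1.000e-03]
 [-9.996e-01  2.950e-02  6.000e-04]
 [-6.000e-04 -1.000e-03 -1.000e+00]]
units [0.08 0.02 0.01] turn 0.02
```

```bash
python3 -m crank '[[[0.08,0,0,0],[0.08,0,0,0],[0.08,0,0,0],[0.08,0,0,0],[0.08,0,0,0],[0.08,0,0,0]]]' 1 12
```

```text
t: 5.62
eef_pos: [0.5376, 0.1726, 0.0409]
ee_rot: [-3.142, -0.0, -1.6]
force: [-1.0, 0.8, 1.9]
width: 0.05
gripper_force: 12.0
```

```bash
M='python3 -m crank'; python3 -m crank '[[[-0.1,0,0,0],[-0.2,0,0,0],[-0.3,0,0,0],[-0.3,0,0,0]]]'
python3 -m crank '[[[-0.04,0,0,0],[-0.08,0,0,0],[-0.08,0,0,0]]]'
```

```text
t: 6.12
eef_pos: [0.5378, 0.1803, 0.0409]
ee_rot: [3.142, -0.0, -1.6]
force: [-1.5, -3.3, 3.1]
width: 0.0501
gripper_force: 12.0
t: 6.5
eef_pos: [0.5379, 0.1821, 0.0409]
ee_rot: [-3.142, -0.0, -1.6]
force: [-0.9, -4.1, 3.1]
width: 0.0497
gripper_force: 12.0
```

```bash
python3 -m crank '[[[-0.04,0,0,0],[-0.08,0,0,0],[-0.08,0,0,0]]]'
python3 - <<'E'
from h import *
for i in range(1):
    print(arm.get_state()['force'])
row('pics/w3.png')
E
```

```text
t: 6.88
eef_pos: [0.538, 0.1842, 0.0409]
ee_rot: [-3.141, 0.0, -1.6]
force: [-0.9, -3.8, 4.1]
width: 0.0499
gripper_force: 12.0
[-0.87347043 -3.82974313  4.06399662]
66 1266 z 71.8 y [204.4 214.5] c [538.8 209.4] [10.9 50.1] 88.5
74 2526 z 79.6 y [168.6 193.3] c [538.3 180.6] [61.9 25.6] 0.0
82 190 z 87.0 y [173.7 195.9] c [509.3 184.4] [23.9  5.9] 73.2
90 10626 z 95.8 y [125.5 154.6] c [536.9 140.3] [30.3 50.2] 88.6
98 14420 z 103.7 y [ 94.3 123.1] c [536.4 108.8] [29.5 50.3] 88.2
0.045 [(54, np.int64(38)), (58, np.int64(487)), (70, np.int64(485)), (74, np.int64(743)), (78, np.int64(321))]
0.062 [(50, np.int64(26)), (54, np.int64(794)), (58, np.int64(288)), (166, np.int64(278)), (170, np.int64(31))]
```

```bash
python3 -m crank '[[[-0.04,0,0,0],[-0.08,0,0,0],[-0.08,0,0,0]]]'; python3 -m crank '[[[-0.04,0,0,0],[-0.06,0,0,0],[-0.06,0,0,0]]]'
```

```text
t: 7.3
eef_pos: [0.538, 0.1861, 0.0409]
ee_rot: [-3.142, 0.0, -1.6]
force: [-0.7, -3.3, 4.7]
width: 0.0502
gripper_force: 12.0
t: 7.68
eef_pos: [0.5381, 0.1876, 0.0408]
ee_rot: [-3.142, -0.0, -1.6]
force: [-0.2, -3.9, 5.0]
width: 0.05
gripper_force: 12.0
```

```bash
python3 -m crank '[[[-0.02,0,-0.02,0],[-0.06,0,-0.02,0],[-0.06,0,-0.02,0]]]'; python3 -m crank '[[[-0.04,0,0,0],[-0.06,0,0,0],[-0.06,0,0,0]]]'
```

```text
t: 8.05
eef_pos: [0.538, 0.1892, 0.041]
ee_rot: [3.141, -0.0, -1.601]
force: [0.7, -2.0, -3.0]
width: 0.0502
gripper_force: 12.0
t: 8.43
eef_pos: [0.5379, 0.1903, 0.0411]
ee_rot: [3.141, -0.0, -1.601]
force: [1.1, -3.0, -3.8]
width: 0.0499
gripper_force: 12.0
```

```bash
python3 -m crank '[[[-0.02,0,0.008,0],[-0.04,0,0.008,0],[-0.04,0,0.008,0]]]'; python3 -m crank '[[[-0.02,0,0,0],[-0.04,0,0,0],[-0.04,0,0,0]]]'
```

```text
t: 8.8
eef_pos: [0.538, 0.1913, 0.0411]
ee_rot: [3.141, -0.0, -1.601]
force: [0.3, -4.6, -1.8]
width: 0.0501
gripper_force: 12.0
t: 9.18
eef_pos: [0.538, 0.1923, 0.0411]
ee_rot: [3.141, -0.0, -1.601]
force: [-0.3, -5.2, -0.1]
width: 0.0499
gripper_force: 12.0
```

```bash
python3 - <<'E'
from h import *
im,d=arm.grab_frame('scene'); cv2.imwrite('pics/s2.png',cv2.resize(im[190:270,205:325,::-1],None,fx=6,fy=6,interpolation=cv2.INTER_CUBIC))
print(arm.get_state()['force'])
E
```

```text
[ 0.12422446 -6.11219413 -0.73204845]
```

View pics/s2.png

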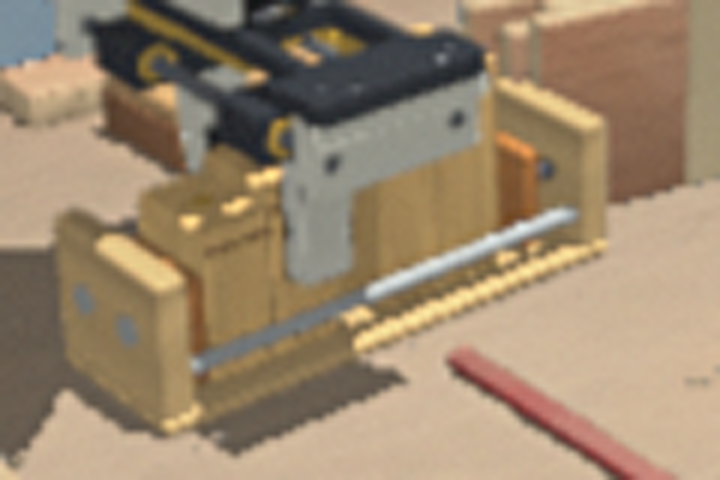

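```bash
python3 -m crank '[[[0.04,0,0,0],[0.08,0,0,0],[0.1,0,0,0],[0.1,0,0,0]]]'; python3 -m crank '[[[0,0,0,0],[0,0,0,0],[0,0,0,0],[0,0,0,0]]]' 0.2
```

```text
t: 9.72
eef_pos: [0.538, 0.1901, 0.0411]
ee_rot: [3.141, 0.0, -1.6]
force: [-2.2, -2.8, -0.9]
width: 0.0499
gripper_force: 12.0
t: 10.22
eef_pos: [0.5383, 0.1903, 0.0412]
ee_rot: [-3.141, 0.0, -1.6]
force: [0.4, -0.2, 1.6]
width: 0.0699
gripper_force: 0.0
```

```bash
python3 -m crank '[[[0,0,-1,0],[0,0,-2.5,0],[-0.8,0,-4.5,0],[-1.5,0,-6,0],[-1.5,0,-6,0],[-1.5,0,-6,0]]]' 0
python3 - <<'E'
from h import *
row('pics/w4.png')
E
```

```text
t: 10.98
eef_pos: [0.5387, 0.2274, 0.1906]
ee_rot: [3.141, 0.0, -1.601]
force: [-0.2, -0.4, -0.3]
width: 0.088
gripper_force: 0.0
66 1549 z 71.8 y [205.1 232.7] c [538.8 218.3] [29.2 50.6] 88.5
74 1881 z 79.7 y [173.7 203.4] c [538.1 188.5] [30.  49.6] 88.4
82 123 z 89.4 y [48.3 54.4] c [560.4  51.6] [ 5.2 52.6] 87.5
90 2300 z 95.7 y [123.5 155.7] c [537.  139.3] [32.9 50.9] 87.6
98 2277 z 103.7 y [ 95.  123.7] c [536.6 109.4] [29.5 50.1] 88.2
0.045 [(58, np.int64(121)), (70, np.int64(121)), (74, np.int64(189)), (78, np.int64(98)), (170, np.int64(42)), (238, np.int64(78)), (250, np.int64(149))]
0.062 [(46, np.int64(105)), (50, np.int64(159)), (54, np.int64(199)), (58, np.int64(49)), (170, np.int64(43)), (250, np.int64(105)), (254, np.int64(163)), (258, np.int64(147)), (262, np.int64(141))]
```

```bash
python3 -m crank '[[[2,-0.03,1,0],[3.52,-0.04,2.5,0],[3.52,-0.04,3,0],[3.52,-0.04,3.6,0],[3.52,-0.04,4.3,0],[3.52,-0.04,5,0],[3.52,-0.04,5.5,0],[3.52,-0.04,5.56,0],[3.52,-0.04,5.56,0]]]'; python3 -m crank '[[[0,0,0,0],[0,0,0,0],[0,0,0,0],[0,0,0,0],[0,0,0,0]]]' 1 12
```

```text
t: 12.15
eef_pos: [0.538, 0.1399, 0.0524]
ee_rot: [-3.141, 0.0, -1.6]
force: [0.3, -0.0, -0.1]
width: 0.0874
gripper_force: 0.0
t: 12.78
eef_pos: [0.5375, 0.1395, 0.0522]
ee_rot: [3.142, -0.0, -1.601]
force: [-0.4, -0.3, 1.4]
width: 0.0499
gripper_force: 12.0
```

Drag toward -y (tool +x) about 13 mm, then feel.

```bash
python3 -m crank '[[[0.1,0,0,0],[0.2,0,0,0],[0.3,0,0,0],[0.4,0,0,0],[0.48,0,0,0],[0.48,0,0,0]]]'; python3 -m crank '[[[0.04,0,0,0],[0.06,0,0,0],[0.06,0,0,0]]]'
```

```text
t: 13.52
eef_pos: [0.5373, 0.1273, 0.0522]
ee_rot: [-3.141, -0.0, -1.601]
force: [0.5, 1.7, 1.5]
width: 0.0496
gripper_force: 12.0
t: 13.9
eef_pos: [0.5373, 0.1261, 0.0522]
ee_rot: [-3.141, 0.0, -1.6]
force: [-1.1, 2.5, 0.3]
width: 0.0499
gripper_force: 12.0
```

```bash
python3 -m crank '[[[0.04,0,0,0],[0.06,0,0,0],[0.06,0,0,0]]]'; python3 -m crank '[[[0.04,0,0,0],[0.06,0,0,0],[0.06,0,0,0]]]'
```

```text
t: 14.28
eef_pos: [0.5373, 0.1245, 0.0522]
ee_rot: [-3.141, 0.0, -1.6]
force: [-0.1, 1.1, 0.7]
width: 0.05
gripper_force: 12.0
t: 14.65
eef_pos: [0.5372, 0.123, 0.0522]
ee_rot: [-3.141, 0.0, -1.601]
force: [-0.5, 2.4, 1.7]
width: 0.0499
gripper_force: 12.0
```

```bash
python3 -m crank '[[[0.04,0,0,0],[0.06,0,0,0],[0.06,0,0,0]]]'; python3 -m crank '[[[0.04,0,0,0],[0.04,0,0,0],[0.04,0,0,0]]]'
```

```text
t: 15.02
eef_pos: [0.5372, 0.1216, 0.0521]
ee_rot: [-3.141, 0.0, -1.6]
force: [-0.0, 3.2, 2.0]
width: 0.0502
gripper_force: 12.0
t: 15.4
eef_pos: [0.5372, 0.1207, 0.0522]
ee_rot: [-3.141, 0.0, -1.6]
force: [-0.2, 4.5, 2.7]
width: 0.0501
gripper_force: 12.0
```

```bash
python3 -m crank '[[[-0.04,0,0,0],[-0.08,0,0,0],[-0.08,0,0,0]]]'; python3 -m crank '[[[0,0,0,0],[0,0,0,0],[0,0,0,0],[0,0,0,0]]]' 0.2
python3 -m crank '[[[0,0,-1,0],[0,0,-2.5,0],[-2,0,-4,0],[-4.2,0,-5.5,0],[-4.2,0,-5.5,0],[-4.2,0,-5.5,0],[-4.2,0,-5.5,0]]]' 0
python3 - <<'E'
from h import *
row('pics/w5.png'); go(.4432,-.0723,.13,np.radians(7.7-180)); s=arm.get_state();print(s['q'],s['eef_pos'])
E
```

```text
t: 15.78
eef_pos: [0.5368, 0.1218, 0.0521]
ee_rot: [3.141, -0.001, -1.601]
force: [0.6, -3.5, 3.8]
width: 0.0501
gripper_force: 12.0
t: 16.27
eef_pos: [0.537, 0.1226, 0.052]
ee_rot: [3.141, -0.0, -1.6]
force: [0.8, 0.4, -0.8]
width: 0.0702
gripper_force: 0.0
t: 17.15
eef_pos: [0.5395, 0.2263, 0.1885]
ee_rot: [3.14, -0.001, -1.601]
force: [-0.9, -1.3, 0.4]
width: 0.0879
gripper_force: 0.0
66 1600 z 71.8 y [204.7 232.7] c [539.4 217.8] [30.  49.9] 87.5
74 1865 z 79.7 y [173.9 202.6] c [538.  188.3] [28.8 49.6] 88.3
82 131 z 89.3 y [48.  54.2] c [560.   51.1] [ 5.5 50.7] 87.4
90 2299 z 95.7 y [106.6 137.7] c [536.6 121.5] [33.5 50.8] 89.1
98 2300 z 103.7 y [ 77.4 107. ] c [535.9  92.1] [30.5 49.8] 88.3
0.045 [(54, np.int64(6)), (58, np.int64(111)), (170, np.int64(42)), (238, np.int64(78)), (250, np.int64(115))]
0.062 [(42, np.int64(8)), (46, np.int64(117)), (50, np.int64(155)), (54, np.int64(200)), (58, np.int64(47)), (134, np.int64(17)), (138, np.int64(21)), (250, np.int64(76)), (254, np.int64(174)), (258, np.int64(151)), (262, np.int64(129)), (266, np.int64(12))]
units [12.05  3.49  2.36] turn 16.11
[ 7.30757202e-01  2.41184655e-01 -2.44396448e-01 -2.26507089e-04
 -1.08731186e+00 -7.61369712e-01] [0.53968396 0.22624686 0.18853603]
```

View pics/w5.png

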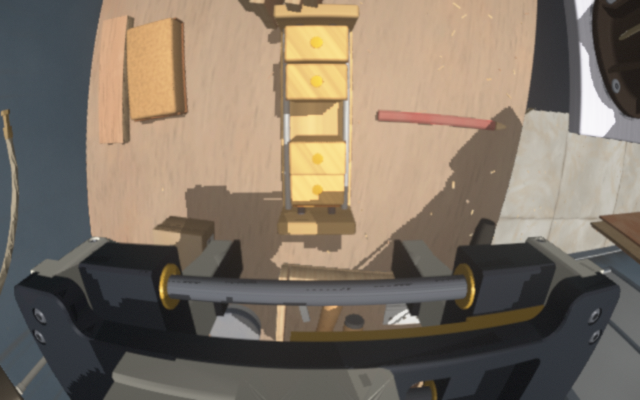

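```bash
python3 -m crank '[[[2,0.6,0,2],[4,1.2,0,4],[6,1.8,0,6],[8,2.4,0,8],[10,3,0,10],[12.05,3.49,0,12],[12.05,3.49,1,14],[12.05,3.49,2.3,16.1],[12.05,3.49,2.3,16.1],[12.05,3.49,2.3,16.1]]]'
python3 - <<'E'
from h import *
im,W=wpts()
for k in arm.trace('block_82_mid','wrist')[:2]:
    q=W[k['mask']]; q=q[~np.isnan(q).any(1)]; z=np.percentile(q[:,2],95); t=q[abs(q[:,2]-z)<.003]
    print(k['score'],k['extent'],round(z,4),len(t),cv2.minAreaRect(t[:,:2].astype(np.float32)*1000))
go(.4432,-.0723,.0412,np.radians(7.7-180))
E
```

```text
t: 18.45
eef_pos: [0.4444, -0.0713, 0.1328]
ee_rot: [-3.141, 0.0, -3.001]
force: [0.5, -1.0, 0.1]
width: 0.0876
gripper_force: 0.0
0.58 [282.5, 177.9, 69.9, 60.7] 0.0826 2564 ((442.98333740234375, -72.21341705322266), (30.22733497619629, 49.099815368652344), 6.009485721588135)
units [ 0.08 -0.05  3.68] turn 0.05
```

```bash
python3 -m crank '[[[0.07,-0.05,0.6,0.1],[0.07,-0.05,1.4,0.1],[0.07,-0.05,2.2,0.1],[0.07,-0.05,3,0.1],[0.07,-0.05,3.5,0.1],[0.07,-0.05,3.66,0.1],[0.07,-0.05,3.66,0.1]]]'; python3 -m crank '[[[0,0,0,0],[0,0,0,0],[0,0,0,0],[0,0,0,0],[0,0,0,0]]]' 1 15; python3 -m crank '[[[0,0,-0.5,0],[0,0,-2,0],[0,0,-4,0],[0,0,-5.6,0],[0,0,-5.6,0]]]'
python3 - <<'E'
from h import *
go(.5373,.1552,.17,-1.602); print(arm.get_state()['q'])
E
```

```text
t: 19.42
eef_pos: [0.4428, -0.0724, 0.041]
ee_rot: [-3.142, 0.0, -3.014]
force: [0.1, 0.2, -0.1]
width: 0.0874
gripper_force: 0.0
t: 20.05
eef_pos: [0.4426, -0.0725, 0.0407]
ee_rot: [-3.142, 0.0, -3.014]
force: [-0.4, 0.3, 0.9]
width: 0.0499
gripper_force: 15.0
t: 20.68
eef_pos: [0.4444, -0.0722, 0.1845]
ee_rot: [3.141, 0.007, -3.014]
force: [0.7, -0.2, -2.8]
width: 0.05
gripper_force: 15.0
units [-4.84  8.55  0.62] turn -16.18
[ 2.79629952e-01  1.09311827e-02 -5.28050127e-01  8.09205397e-04
 -1.02470433e+00 -1.72296829e+00]
```

```bash
python3 -m crank '[[[-0.5,0.9,0,-2],[-1.1,1.9,0,-4],[-1.7,3,0,-6],[-2.3,4.1,0,-8],[-2.9,5.2,0,-10],[-3.5,6.3,0,-12],[-4.1,7.4,0,-14],[-4.84,8.55,0,-16],[-4.84,8.55,0,-16.2],[-4.84,8.55,0,-16.2],[-4.84,8.55,0,-16.2],[-4.84,8.55,0,-16.2]]]'
python3 - <<'E'
from h import *
im,W=wpts(); cv2.imwrite('pics/w6.png',im[:,:,::-1])
s=arm.get_state(); print(s['eef_pos'])
q=W.reshape(-1,3); q=q[~np.isnan(q).any(1)]
for z,lo,hi in [(.08,.17,.21),(.096,.1,.14),(.104,.07,.11),(s['eef_pos'][2]+.0415,.13,.18)]:
    t=q[(abs(q[:,2]-z)<.004)&(abs(q[:,0]-.537)<.03)&(q[:,1]>lo)&(q[:,1]<hi)]
    if len(t)>30: print(z,len(t),np.percentile(t[:,1],[1,50,99]).round(4),cv2.minAreaRect(t[:,:2].astype(np.float32)*1000))
go(.5373,.1552,.12,-1.602)
E
```

```text
t: 22.18
eef_pos: [0.5352, 0.1543, 0.1808]
ee_rot: [-3.142, 0.0, -1.602]
force: [0.8, 0.6, -1.1]
width: 0.0499
gripper_force: 15.0
[0.53524348 0.15440896 0.18083084]
0.096 2185 [0.1084 0.1223 0.137 ] ((536.9461669921875, 119.67879486083984), (35.199344635009766, 50.14189147949219), 88.04345703125)
0.104 2546 [0.0771 0.0917 0.107 ] ((535.9927368164062, 92.289306640625), (30.370521545410156, 50.01248550415039), 88.0945816040039)
0.22233083996036596 3369 [0.1396 0.1591 0.17  ] ((537.0868530273438, 155.09677124023438), (31.393468856811523, 60.49421691894531), 88.33617401123047)
units [-0.03 -0.08  2.43] turn 0.01
```

View pics/w6.png

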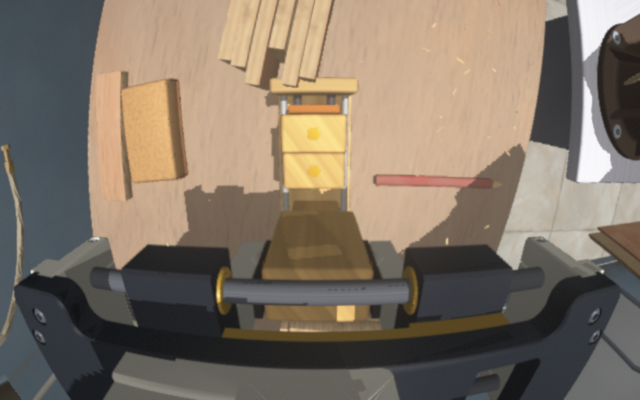

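```bash
python3 -m crank '[[[-0.03,-0.08,0.4,0],[-0.03,-0.08,0.9,0],[-0.03,-0.08,1.4,0],[-0.03,-0.08,1.4,0],[-0.03,-0.08,1.4,0]]]'
python3 -c "
from h import *
go(.5373,.1550,.047,-1.602)"
```

```text
t: 22.85
eef_pos: [0.5375, 0.1556, 0.1456]
ee_rot: [3.142, -0.0, -1.6]
force: [0.3, 0.4, -1.1]
width: 0.0499
gripper_force: 15.0
units [0.02 0.01 3.94] turn 0.02
```

```bash
python3 -m crank '[[[0.02,0,0.2,0],[0.02,0,0.5,0],[0.02,0,0.8,0],[0.02,0,1.1,0],[0.02,0,1.1,0]]]'; python3 -m crank '[[[0,0,0.3,0],[0,0,0.6,0],[0,0,0.9,0],[0,0,1.2,0],[0,0,1.2,0]]]'
```

```text
t: 23.48
eef_pos: [0.5369, 0.1548, 0.1172]
ee_rot: [3.14, -0.001, -1.601]
force: [0.7, -0.3, -0.2]
width: 0.05
gripper_force: 15.0
t: 24.1
eef_pos: [0.537, 0.1548, 0.0873]
ee_rot: [3.14, -0.001, -1.601]
force: [0.1, 0.6, -0.6]
width: 0.0499
gripper_force: 15.0
```

```bash
python3 -m crank '[[[0,0,0.25,0],[0,0,0.5,0],[0,0,0.75,0],[0,0,1,0],[0,0,1,0]]]'; python3 -m crank '[[[0,0,0.12,0],[0,0,0.24,0],[0,0,0.36,0],[0,0,0.48,0],[0,0,0.48,0]]]'
```

```text
t: 24.72
eef_pos: [0.537, 0.1549, 0.0625]
ee_rot: [3.141, -0.001, -1.601]
force: [-0.6, -0.4, -0.6]
width: 0.0499
gripper_force: 15.0
t: 25.35
eef_pos: [0.5372, 0.155, 0.0508]
ee_rot: [3.141, -0.0, -1.601]
force: [-0.2, -0.3, -0.7]
width: 0.0498
gripper_force: 15.0
```

```bash
python3 -m crank '[[[0,0,0.04,0],[0,0,0.08,0],[0,0,0.12,0],[0,0,0.12,0]]]'; python3 -m crank '[[[0,0,0.02,0],[0,0,0.03,0],[0,0,0.03,0]]]'
```

```text
t: 25.85
eef_pos: [0.5373, 0.155, 0.048]
ee_rot: [3.141, -0.0, -1.6]
force: [-0.4, -0.5, -1.1]
width: 0.0502
gripper_force: 15.0
t: 26.22
eef_pos: [0.5374, 0.1551, 0.0473]
ee_rot: [3.142, -0.0, -1.6]
force: [-0.3, 0.4, -1.2]
width: 0.0501
gripper_force: 15.0
```

```bash
python3 -m crank '[[[0,0,0.02,0],[0,0,0.03,0],[0,0,0.03,0]]]'
```

```text
t: 26.6
eef_pos: [0.5374, 0.1551, 0.0467]
ee_rot: [-3.142, 0.0, -1.6]
force: [-1.1, -0.1, 0.8]
width: 0.05
gripper_force: 15.0
```

Contact with the floor (Fz rose to +0.8). Release, retreat, look.

```bash
python3 -m crank '[[[0,0,0,0],[0,0,0,0],[0,0,0,0],[0,0,0,0],[0,0,0,0]]]' 0.2; python3 -m crank '[[[0,0,-0.5,0],[0,0,-1.5,0],[0,0,-3,0],[-1.5,0,-5,0],[-2.9,0,-6,0],[-2.9,0,-6,0],[-2.9,0,-6,0]]]' 0
python3 - <<'E'
from h import *
row('pics/w7.png')
im,d=arm.grab_frame('scene'); cv2.imwrite('pics/s3.png',cv2.resize(im[180:290,205:375,::-1],None,fx=4.6,fy=4.6,interpolation=cv2.INTER_CUBIC))
E
```

```text
t: 27.22
eef_pos: [0.5373, 0.1551, 0.0466]
ee_rot: [3.142, -0.0, -1.6]
force: [0.4, 0.1, 0.3]
width: 0.0703
gripper_force: 0.0
t: 28.1
eef_pos: [0.539, 0.2272, 0.1966]
ee_rot: [3.141, -0.0, -1.6]
force: [-0.0, -0.1, -0.9]
width: 0.0873
gripper_force: 0.0
66 1473 z 71.8 y [205.3 232.4] c [539.2 218.3] [28.4 50.4] 88.4
74 1863 z 79.7 y [173.1 203.6] c [537.9 187.4] [32.7 50. ] 88.0
82 1981 z 87.7 y [141.6 170.9] c [537.3 153.8] [34.2 50.6] 88.2
90 2164 z 95.7 y [106.8 137.7] c [536.7 121.8] [32.4 50.3] 88.3
98 2145 z 103.7 y [ 78.  107.1] c [536.   92.3] [29.7 50.4] 88.4
0.045 [(54, np.int64(12)), (58, np.int64(100)), (238, np.int64(75)), (250, np.int64(151))]
0.062 [(42, np.int64(6)), (46, np.int64(108)), (50, np.int64(148)), (54, np.int64(194)), (58, np.int64(61)), (134, np.int64(40)), (138, np.int64(28)), (170, np.int64(33)), (250, np.int64(80)), (254, np.int64(162)), (258, np.int64(146)), (262, np.int64(106))]
```

View pics/w7.png

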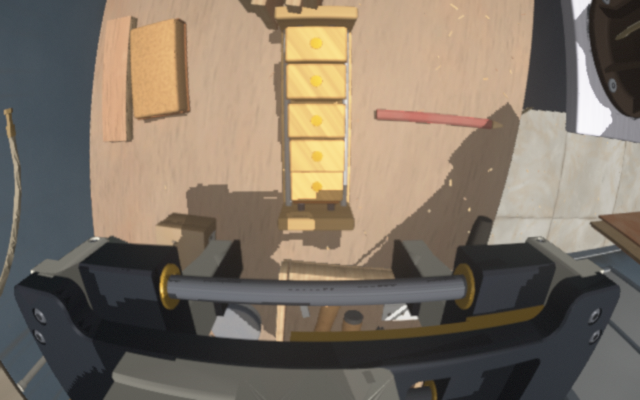

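View pics/s3.png

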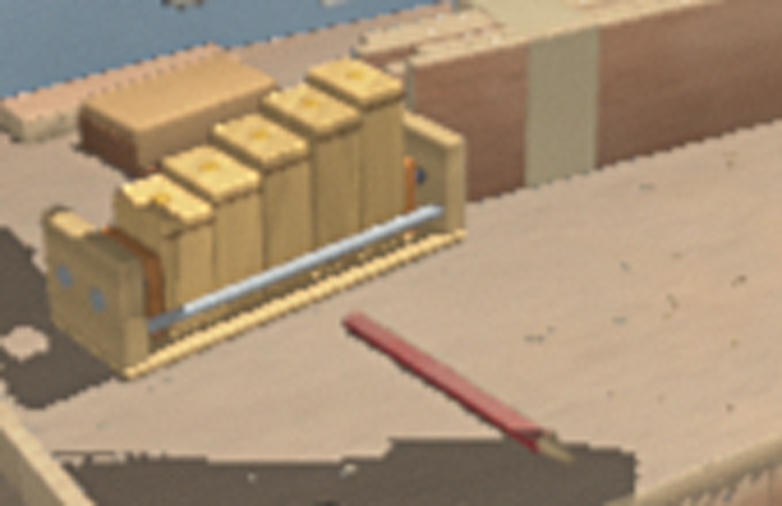

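All five stand upright in order, with the tops at 72, 80, 88, 96 and 104 mm. The end blocks rest against the plates, and the pencil and tape have not moved.

```bash
python3 -c "
from station import arm
print(arm.job_done())"
```

```text
the job is handed in; nothing more can be done
None
```

The job is handed in: all five blocks stand upright on the rack's floor in order of height, the gripper is clear of them, and I did not touch the pencil or tape.

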